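# Set the stroke collar on the injection mould

## Robot

A 6-joint arm with a two-finger parallel gripper is mounted at the origin on the work surface. World frame = base frame: x ahead of the robot, y to its left, z up, the work surface at z = 0. Lengths are in m, angles in rad, forces in N, time in s.
With the tool pointing down it reaches from about 0.4 to 0.825 m from the base axis. Payload 7 kg.
Tool frame: the origin (TCP) lies on the centre line of the jaws, within the pads' length; the fingertips stand r.tips_ahead ahead of it and the grasp point (between the pads) lies 2 mm behind it (r.tips_ahead is the distance from the TCP to the fingertips, in m); x points along the fingers, y is the direction in which the jaws open and shut, and the axes are right-handed (so a half turn about x gives the same grasp; the last joint's range is limited). The gripper opens to 88 mm and grips with 3 to 60 N. Pads are 19 mm wide; open, the fingers measure 130 mm over their backs; the gripper's body (78 mm by 193 mm) begins 47 mm behind the grasp point.
Start: joints at [-0.814, 0.359, 0.012, 0, -1.224, -0.288], TCP at [0.305, -0.602, 0.244] pointing down, gripper open.
Joint ranges: [-3.07, 3.07], [-1.43, 2.12], [-1.02, 1.25], [-3.03, 1.67], [-3.05, -0], [-3.03, 3.03]. Speed limits (rad/s): [2.39, 2.39, 3.01, 3.14, 3.14, 3.14].

## Interface

Orientations are given as a unit quaternion [x, y, z, w].
In Python, from workcell import r gives the robot as it stands.
- The arm moves only by the shell command python3 -m inch 'ROWS' [FORCE]. ROWS is JSON, a list of rows, each a list of 3 entries, a list of its own where there are three numbers: the shift along the tool's x, y, z scaled (see below), then the turn, a rotation vector about the tool's x, y, z scaled (see below), then the finger opening in mm, from 0 to 87.6. A call has 1 to 8 rows; each row is the pose to reach, as a shift and turn from the pose commanded when the call began, along the tool's axes at that moment; what a row does not reach only later rows make up. The controller multiplies each number of a shift by 0.2 m and each number of a turn by 90 degrees. A row lasts 1/10 s, in which the tool goes at most 50 mm and 8.59 degrees, less where a joint would pass 70% of its speed; a pose out of reach is approached as far as the arm can. A call with a number of a shift or a turn outside -1 to 1 is refused whole. A call with a gripper value outside its range is refused whole. The fingers move at their own pace and stop on an object; FORCE is the grip in N (left out, the last holds). Time passes only in rows, so rows that repeat a pose let the fingers close. It gives the time, the measured TCP pose, the force and the opening at its end, in the units of the state.
- r.get_state(): the state, without advancing time (a new reading comes with each control period).
- r.capture(name): name is "scene" or "top" or "wrist"; returns a dict with "color" (480x640x3 uint8, blue, green, red), "depth" (480x640 float32, m along the optical axis (not along the pixel's ray), 0 where there is no reading), "camera_matrix" (3x3 intrinsics, pixels), "origin" and "attitude" of the camera in the world. Camera axes: x right, y down, z forward; pixel columns grow to the right and rows downward; lengths in m; the calibration is good to about 2 mm. A picture is of the moment at which its call begins.
- r.close_job(): hands the job in, once; it reports no verdict.
The state is a dict: "clock": time; "joint_pos": joint angles; "joint_velocities": joint speeds; "effort": joint torques, N m; "ee_pos": TCP position; "ee_rot": TCP orientation; "force": force on the tool from outside, world axes, zero at the start; "wrist_torque": the same for the moment, N m; "width": opening from 0.0 (shut) to 1.0 (fully open).
Only numpy, scipy, OpenCV 4.12 (cv2) and the standard library are available. Lean on these libraries where they do the work, as an engineer would, in place of code of your own. Each camera call takes 0.05 s, during which the arm holds its last target.

## Task

Turn the dark stroke-setting collar on top of the mould, whichever way is shorter or handier, until its white index line lines up with the red line on the graduated ring around it. Push it round by the side of its blue lug with your fingertips: do not pinch the lug between the fingers, and do not disturb or pick up the bush, the brass plug or the folding rule lying on the mould. Finish with the collar at rest and your hand away.

Things in the scene. Friction and masses are not known exactly. Their poses are not given: they have to be found in the camera images.
- mould: The steel mould block, fixed: 320 (its x) x 420 (its y) mm, flat top 80 mm above the work surface. Origin: centre of its underside; z up. The collar's axis is vertical through this origin. Four round inlaid cavities are flush in its top; four fixed guide pins 38 mm tall, 28 mm wide, stand near the corners at (+-140, +-185) mm in its frame. Its place and yaw change from run to run.
- scale_ring: The fixed bright aluminium graduated ring on the mould, concentric with the collar: inner radius 65, outer radius 86, 18 mm tall. Origin: centre of its underside, on the mould's top. Black lines every 15 degrees, and one wider red line (5 mm wide) along its own +x axis. Its yaw on the mould changes from run to run but it cannot be moved.
- target_line (a point): Inner end of the red target line: on the top of the graduated ring, 66 mm from the collar's axis, along the ring's +x.
- collar (a joint): Turn of the collar relative to the mould, rad, positive anticlockwise seen from above; at 0 the index points along the mould's +x. The stops lie two turns either side of 0, out of the way; no detents. It is stiff (about 0.12 N m of friction, some 3 N at the lug) and stays where it is left, without coasting.
- collar_axis (a point): Centre of the collar's flat top face, on its axis, 102 mm above the work surface. The collar is a dark steel disc of radius 63 mm, 22 mm tall, with a hex nut (radius 13, 6 mm tall) in the middle of its top. This frame turns with the collar: +x points along the white index line, z up.
- index_tip (a point): Outer end of the white index line (4 mm wide) on the collar's top, 62 mm from the axis along the collar's +x.
- lug_center (a point): Centre of the blue lug that stands up from the collar's top, opposite the index: 44 mm from the axis along the collar's -x. The lug is an upright rectangular block 28 mm long along the radius, 16 mm thick across it, 30 mm tall (its top is 132 mm above the work surface). Axes as the collar's: y is across the lug, the direction in which to push.
- bush_center (a point): Centre of a loose steel guide bush standing on the mould, 32 mm in diameter, 40 mm tall. Leave it alone.
- plug_center (a point): Centre of a loose stepped brass plug standing on the mould, 34 mm in diameter, 32 mm tall. Leave it alone.
- rule_center (a point): Centre of a loose folded rule lying on the mould, 28 x 110 x 15 mm. Leave it alone.

How it is judged:
By the outcome, as a careful person would: the job done as asked, in the order asked, and still so for the second after the job is handed in, with the robot touching nothing.
It also fails if it takes over 58 s, if anything falls off the work surface, if the arm or the gripper's body presses on something with over 40 N, if the wrist force passes 120 N, or if a joint passes its speed limit or range.

## Working session

There is one attempt and no reset: what is moved stays moved. The work goes in short steps, Python scripts to look and compute and a shell command to move; the robot and the scene stay as the last step left them, time stands still between calls to the robot, and variables do not carry over. Pictures are saved under pics/ and viewed, and the job is handed in when it is done.

```bash
ls; mkdir -p pics
python3 - <<'E'
from workcell import r
import cv2,numpy as np
print(r.get_state(), r.tips_ahead)
for n in ("scene","top"):
    c=r.capture(n); cv2.imwrite(f"pics/{n}1.png",c["color"])
    np.savez(f"{n}1.npz",**c)
    print(n,c["camera_matrix"].tolist(),c["origin"],c["attitude"])
E
```

```text
pics
{'clock': 0.0, 'joint_pos': array([-8.13895276e-01,  3.59374130e-01,  1.10721314e-02, -3.28036775e-04,
       -1.22410939e+00, -2.88064464e-01]), 'joint_velocities': array([ 1.61285331e-03, -7.77203857e-05, -2.17183817e-05, -1.64503745e-04,
        1.65669689e-03,  1.14966552e-04]), 'effort': array([-2.31527352e-03, -5.82722068e+01,  2.93053865e+01,  6.99752927e+00,
        6.80784593e-03, -1.58754528e-04]), 'ee_pos': array([ 0.30474247, -0.60178151,  0.24264068]), 'ee_rot': array([-0.16365709,  0.68796654,  0.16475558,  0.68758563]), 'force': array([-0.52595939, -0.75695213,  0.02084037]), 'wrist_torque': array([ 0.02014272,  0.00451841, -0.0440468 ]), 'width': 1.0034999916442449} 0.017
scene [[577.8421009515, 0.0, 323.5461875903959], [0.0, 577.8421009515, 245.5161667061497], [0.0, 0.0, 1.0]] [ 1.01271353 -0.09324617  0.75056143] [ 0.79193188  0.54153546 -0.16503858 -0.2287914 ]
top [[448.8342797629485, 0.0, 312.4595052471475], [0.0, 448.8342797629485, 235.3596843354316], [0.0, 0.0, 1.0]] [0.5282936  0.0502134  0.82897866] [-0.69396671  0.71560497 -0.05253418  0.05966485]
```

View pics/top1.png

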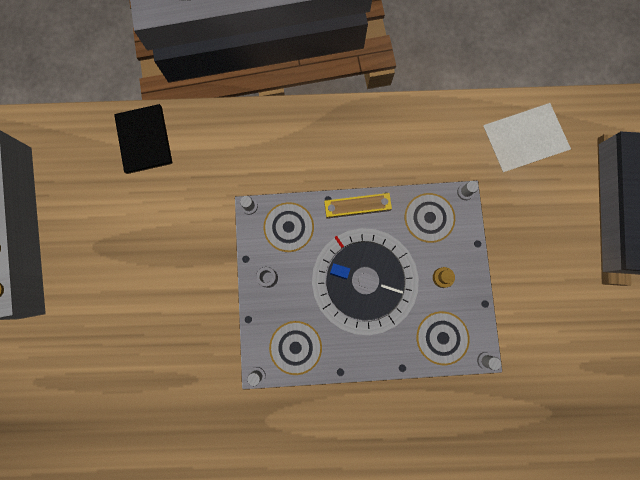

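View pics/scene1.png

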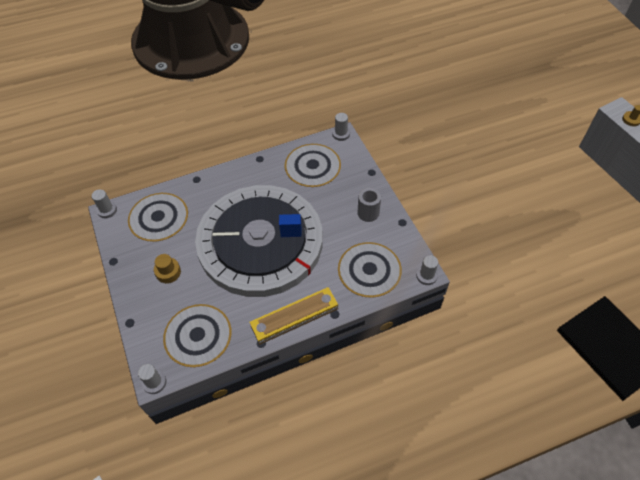

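The top view shows the collar at about (366,281), the index tip at (402,292), the lug at (340,271) and the red line at (339,242). The bush is at (267,277), the plug at (443,277) and the rule at (358,205). Next I measure these.

```bash
cat > h.py <<'E'
import numpy as np,cv2
from scipy.spatial.transform import Rotation as R
def ray(c,uv,z):
    K=c["camera_matrix"];d=np.linalg.inv(K)@np.array([uv[0],uv[1],1.]);d=R.from_quat(c["attitude"]).apply(d)
    o=c["origin"];return o+d*(z-o[2])/d[2]
def proj(c,p):
    q=R.from_quat(c["attitude"]).inv().apply(np.asarray(p)-c["origin"]);u=c["camera_matrix"]@q;return u[:2]/u[2]
def mask(c,lo,hi):
    return cv2.inRange(cv2.cvtColor(c["color"],cv2.COLOR_BGR2HSV),np.array(lo),np.array(hi))
def pts(c,m,z):
    v,u=np.nonzero(m);return np.array([ray(c,(a,b),z)for a,b in zip(u,v)])
def line(P):
    m=P.mean(0);w,V=np.linalg.eigh(np.cov((P-m)[:,:2].T));return m,V[:,1]
def near(c,m,ctr,rad,z):
    # keep mask within rad of world ctr on plane z
    v,u=np.nonzero(m);k=np.zeros_like(m)
    for a,b in zip(u,v):
        if np.linalg.norm(ray(c,(a,b),z)[:2]-ctr[:2])<rad:k[b,a]=255
    return k
def measure(c,guess):
    out={}
    # collar axis: dark disc at z=.102
    m=near(c,mask(c,(0,0,0),(180,130,75)),guess,.064,.102)
    cs,_=cv2.findContours(m,cv2.RETR_EXTERNAL,cv2.CHAIN_APPROX_NONE)
    return m,cs
def ang(a): return np.degrees(np.arctan2(a[1],a[0]))
E
python3 - <<'E'
from h import *
for n in("top","scene"):
    c=dict(np.load(n+"1.npz"))
    hsv=cv2.cvtColor(c["color"],cv2.COLOR_BGR2HSV)
    g0=ray(c,(366,281) if n=="top" else (259,235),.102);print(n,g0)
    # dark disc
    v,u=np.nonzero(cv2.inRange(hsv,(0,0,0),(180,255,75)))
    P=np.array([ray(c,x,.102) for x in zip(u,v)]); k=np.linalg.norm(P[:,:2]-g0[:2],axis=1)<.085
    mm=np.zeros(hsv.shape[:2],np.uint8); mm[v[k],u[k]]=255
    mm=cv2.morphologyEx(mm,cv2.MORPH_OPEN,np.ones((5,5)))
    cs,_=cv2.findContours(mm,cv2.RETR_EXTERNAL,cv2.CHAIN_APPROX_NONE)
    ct=max(cs,key=cv2.contourArea); h=cv2.convexHull(ct)[:,0]
    W=np.array([ray(c,x,.102)[:2] for x in h])
    A=np.c_[2*W,np.ones(len(W))];s=np.linalg.lstsq(A,(W**2).sum(1),rcond=None)[0]
    ctr=s[:2];print("axis",ctr,"r",np.sqrt(s[2]+ctr@ctr))
    for nm,lo,hi,z,rad in(("red",(0,120,60),(8,255,255),.098,.095),("red2",(172,120,60),(180,255,255),.098,.095),("white",(0,0,140),(180,60,255),.102,.060),("blue",(100,120,40),(130,255,255),.132,.08)):
        m=cv2.inRange(hsv,lo,hi);v,u=np.nonzero(m)
        P=np.array([ray(c,x,z)[:2] for x in zip(u,v)]).reshape(-1,2);P=P[np.linalg.norm(P-ctr,axis=1)<rad]
        if nm=="white":P=P[np.linalg.norm(P-ctr,axis=1)>.02]
        if len(P)<4:print(nm,len(P));continue
        mu,d=line(P);d=d*np.sign(d@(mu-ctr)); print(nm,len(P),mu,"ang line",ang(d),"ang ctr",ang(mu-ctr),"rad",np.linalg.norm(mu-ctr))
    for nm,uv,z in (("bush",(267,277),.12),("plug",(444,276),.112),("rule",(358,205),.095)):
        if n=="top":p=ray(c,uv,z);print(nm,p,ang(p[:2]-ctr),np.linalg.norm(p[:2]-ctr))
    if n=="top":
        print("pins",[ray(c,q,.118)[:2].round(3).tolist() for q in((245,202),(467,187),(487,360),(253,378))])
    x,y=(366,281) if n=="top" else (259,238)
    cv2.imwrite(f"pics/crop_{n}.png",cv2.resize(c["color"][y-65:y+65,x-75:x+75],None,fx=5,fy=4.6,interpolation=cv2.INTER_CUBIC))
E
```

```text
top [ 0.56765163 -0.0282199   0.102     ]
axis [ 0.55804838 -0.02330642] r 0.054432622677003065
red 40 [0.633894   0.01253366] ang line 30.940678554009892 ang ctr 25.292603580510296 rad 0.08388723608192127
red2 0
white 230 [ 0.52071897 -0.02199771] ang line 109.289548549542 ang ctr 177.99213094625355 rad 0.03735234236631032
blue 223 [0.58294022 0.01526347] ang line 70.8344461280996 ang ctr 57.16302556271721 rad 0.04590468003454814
bush [0.57770899 0.12938783 0.12      ] 82.66307624296459 0.15395477773498867
plug [ 0.57125448 -0.15123314  0.112     ] -84.10613454877458 0.12860656192533643
rule [ 0.69495108 -0.02176682  0.095     ] 0.6443186574293526 0.1369113562664636
pins [[0.701, 0.164], [0.714, -0.198], [0.441, -0.205], [0.424, 0.153]]
scene [ 0.57208621 -0.02678372  0.102     ]
axis [ 0.57123958 -0.0268022 ] r 0.06378620584045644
red 54 [0.63500868 0.01408303] ang line 23.800529245925716 ang ctr 32.66574935204654 rad 0.07575024801026681
red2 7 [0.63584945 0.01341354] ang line 17.712074371095568 ang ctr 31.899772098389814 rad 0.07610348844969363
white 59 [ 0.55420277 -0.0619189 ] ang line -101.25736768948893 ang ctr -115.88026541290411 rad 0.03903120959658105
blue 505 [0.59220155 0.01243593] ang line -7.448873630124459 ang ctr 61.88777328417106 rad 0.044486349699902575
```

View pics/crop_top.png

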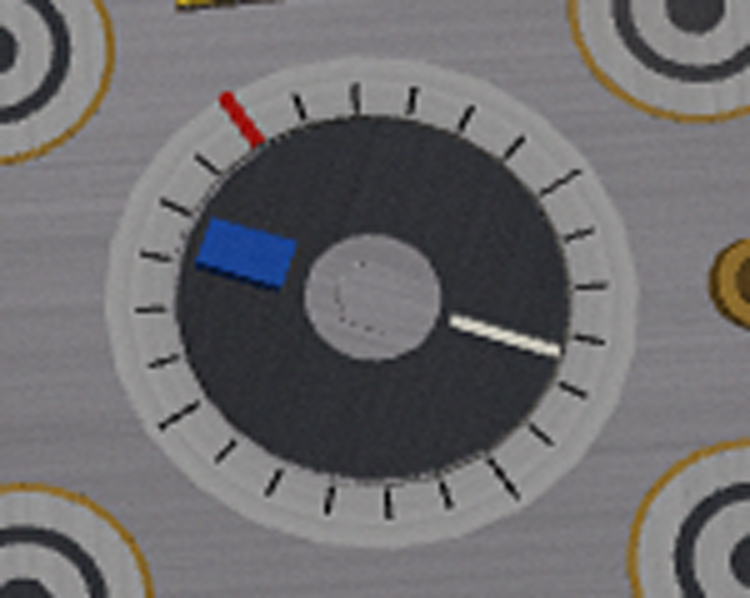

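```bash
cat >> h.py <<'E'
def collar(c,g0,verbose=True):
    hsv=cv2.cvtColor(c["color"],cv2.COLOR_BGR2HSV)
    px=proj(c,[*g0[:2],.102]).astype(int)
    m=cv2.inRange(hsv,(0,0,0),(180,255,95))|cv2.inRange(hsv,(100,120,40),(130,255,255))
    m=cv2.morphologyEx(m,cv2.MORPH_OPEN,np.ones((3,3)))
    n,L=cv2.connectedComponents(m)
    d=[L[int(q[1]),int(q[0])] for q in [proj(c,[g0[0]+.03*np.cos(a),g0[1]+.03*np.sin(a),.102]) for a in np.arange(0,6.28,.3)]]
    l=np.bincount([x for x in d if x]).argmax(); mm=(L==l).astype(np.uint8)
    cs,_=cv2.findContours(mm,cv2.RETR_EXTERNAL,cv2.CHAIN_APPROX_NONE)
    W=np.array([ray(c,x,.102)[:2] for x in max(cs,key=cv2.contourArea)[:,0]])
    ctr=np.array(g0[:2])
    for _ in range(15):
        rr=np.linalg.norm(W-ctr,axis=1);k=abs(rr-.0635)<(.006 if _<8 else .0025)
        A=np.c_[2*W[k],np.ones(k.sum())];s=np.linalg.lstsq(A,(W[k]**2).sum(1),rcond=None)[0];ctr=s[:2]
    rad=np.sqrt(s[2]+ctr@ctr)
    o=dict(ctr=ctr,rad=rad,n=int(k.sum()))
    for nm,M,z,r0,r1 in(("red",cv2.inRange(hsv,(0,110,60),(9,255,255))|cv2.inRange(hsv,(172,110,60),(180,255,255)),.098,.062,.09),("white",cv2.inRange(hsv,(0,0,120),(180,80,255)),.102,.026,.0605),("blue",cv2.inRange(hsv,(100,120,120),(130,255,255)),.132,.02,.065)):
        v,u=np.nonzero(M);P=np.array([ray(c,x,z)[:2] for x in zip(u,v)]).reshape(-1,2);q=np.linalg.norm(P-ctr,axis=1);P=P[(q>r0)&(q<r1)]
        if len(P)<4:o[nm]=None;continue
        mu,dd=line(P);dd=dd*np.sign(dd@(mu-ctr));o[nm]=(len(P),ang(dd).round(2),ang(mu-ctr).round(2),np.linalg.norm(mu-ctr).round(4))
    return o
E
python3 - <<'E'
from h import *
for n in("top","scene"):
    print(n,collar(dict(np.load(n+"1.npz")),(.569,-.028)))
from workcell import r
s=r.get_state();M=R.from_quat(s["ee_rot"]).as_matrix();print(M.round(3))
E
```

```text
top {'ctr': array([ 0.56948519, -0.02698706]), 'rad': np.float64(0.06302260423131131), 'n': 225, 'red': (42, np.float64(30.46), np.float64(31.59), np.float64(0.0757)), 'white': (54, np.float64(-110.02), np.float64(-110.27), np.float64(0.0434)), 'blue': (178, np.float64(71.42), np.float64(71.02), np.float64(0.044))}
scene {'ctr': array([ 0.57106742, -0.02674201]), 'rad': np.float64(0.06375421328736455), 'n': 251, 'red': (65, np.float64(23.59), np.float64(32.48), np.float64(0.0761)), 'white': (66, np.float64(-108.37), np.float64(-114.02), np.float64(0.0434)), 'blue': (185, np.float64(69.74), np.float64(74.0), np.float64(0.0433))}
[[-0.001 -0.452  0.892]
 [ 0.001  0.892  0.452]
 [-1.     0.001 -0.   ]]
```

View pics/crop_scene.png

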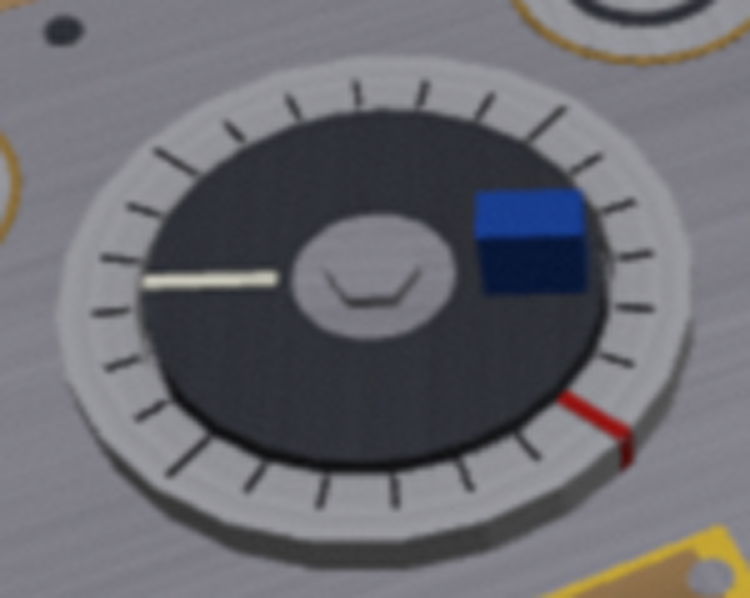

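```bash
cat >> h.py <<'E'
AX=np.array([.5697,-.0268])
def tool(yaw):  # x down, y at yaw
    y=np.array([np.cos(yaw),np.sin(yaw),0]);x=np.array([0,0,-1.]);return np.c_[x,y,np.cross(x,y)]
def row(s,p,yaw):
    M=R.from_quat(s["ee_rot"]).as_matrix()
    sh=M.T@(np.asarray(p)-s["ee_pos"])/.2
    tv=R.from_matrix(M.T@tool(yaw)).as_rotvec()/(np.pi/2)
    return sh.round(3).tolist(),tv.round(3).tolist()
def pose(lug,tang,rad=.044,z=.128,yawoff=0):
    a=np.radians(lug);e=np.array([np.cos(a),np.sin(a)]);t=np.array([-e[1],e[0]])
    return [*(AX+rad*e+tang*t),z],a+yawoff
E
python3 -m inch '[[[0,0.66,0.92],[0.5,0,0],0],[[0,0.66,0.92],[0.5,0,0],0],[[0,0.66,0.92],[0.5,0,0],0],[[0,0.66,0.92],[0.5,0,0],0],[[0,0.66,0.92],[0.5,0,0],0],[[0,0.66,0.92],[0.5,0,0],0]]' 20
python3 - <<'E'
from h import *
from workcell import r
s=r.get_state();print(s["ee_pos"],s["joint_pos"],row(s,*pose(70.6,-.034,z=.24)))
E
```

```text
clock: 0.7
ee_pos: [0.411, -0.3979, 0.2437]
ee_rot: [0.112, 0.698, -0.112, 0.698]
force: [-0.5, 0.0, 0.1]
width: 0.516
[ 0.41100273 -0.39786317  0.24367311] [-4.27754320e-01  1.90257173e-01 -2.19475793e-01 -8.45711514e-04
 -1.16082849e+00 -1.46142431e+00] ([0.02, 2.227, 0.346], [0.013, 0.0, -0.0])
```

```bash
python3 -m inch '[[[0,1,0.16],[0.013,0,0],0],[[0,1,0.16],[0.013,0,0],0],[[0,1,0.16],[0.013,0,0],0],[[0,1,0.16],[0.013,0,0],0]]'
python3 -m inch '[[[0,1,0.16],[0,0,0],0],[[0,1,0.16],[0,0,0],0],[[0,1,0.16],[0,0,0],0],[[0,1,0.16],[0,0,0],0],[[0,1,0.16],[0,0,0],0]]'
python3 - <<'E'
from h import *
from workcell import r
s=r.get_state();print(s["ee_pos"],s["joint_pos"],s["width"],row(s,*pose(70.6,-.034,z=.128)))
E
```

```text
clock: 1.1
ee_pos: [0.5013, -0.2216, 0.2435]
ee_rot: [0.119, 0.697, -0.119, 0.697]
force: [1.1, -0.1, 0.1]
width: 0.148
clock: 1.6
ee_pos: [0.5993, -0.0409, 0.2426]
ee_rot: [0.117, 0.697, -0.117, 0.697]
force: [-0.5, 0.3, -0.9]
width: 0.005
[ 0.59930807 -0.04085054  0.24262631] [ 2.56761492e-01  2.38417400e-01 -1.59547520e-01 -2.84246010e-04
 -1.17321621e+00 -2.16042485e+00] 0.005172217696706163 ([0.573, 0.237, 0.009], [0.004, -0.0, -0.0])
```

```bash
python3 -m inch '[[[0,0.22,0.01],[0,0,0],0],[[0,0.22,0.01],[0,0,0],0],[[0.2,0.22,0.01],[0,0,0],0],[[0.2,0.22,0.01],[0,0,0],0]]'
python3 - <<'E'
from h import *
from workcell import r
s=r.get_state();print(s["ee_pos"],row(s,*pose(70.6,-.034,z=.128)))
for n in ("wrist","top","scene"):
    c=r.capture(n); cv2.imwrite(f"pics/{n}2.png",c["color"])
E
```

```text
clock: 2.0
ee_pos: [0.6105, -0.0047, 0.1987]
ee_rot: [0.118, 0.7, -0.12, 0.694]
force: [-0.7, 0.1, -1.1]
width: 0.006
[ 0.6105269  -0.00472502  0.19870104] ([0.353, 0.049, 0.017], [0.001, -0.005, 0.002])
```

View pics/wrist2.png

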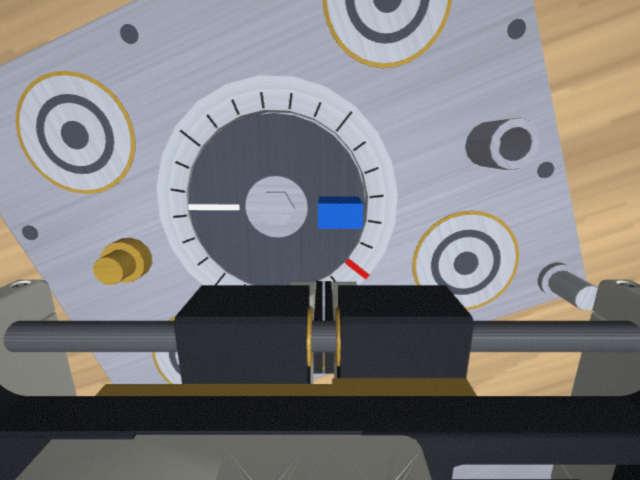

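View pics/scene2.png

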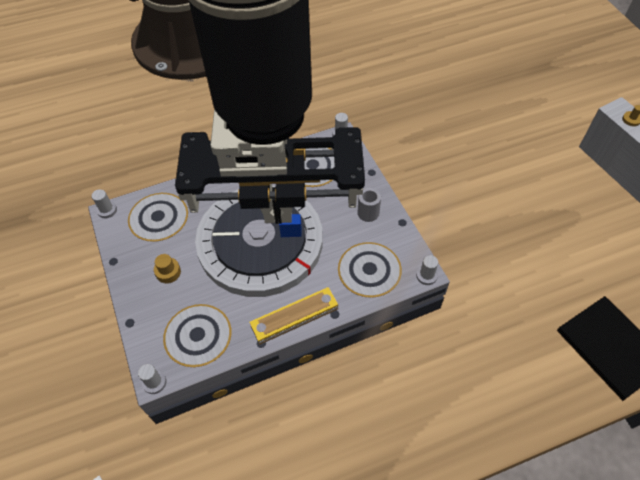

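```bash
python3 -m inch '[[[0.2,0.05,0.02],[0,0,0],0],[[0.35,0.05,0.02],[0,0,0],0],[[0.35,0.05,0.02],[0,0,0],0],[[0.35,0.05,0.02],[0,0,0],0]]'
python3 - <<'E'
from h import *
from workcell import r
s=r.get_state();print(s["ee_pos"],s["force"],row(s,*pose(70.6,-.034,z=.128)))
c=r.capture("wrist"); cv2.imwrite(f"pics/wrist3.png",c["color"]);print(c["origin"],c["attitude"])
try: print(collar(c,AX))
except Exception as e: print(e)
c=r.capture("scene"); cv2.imwrite(f"pics/scene3.png",c["color"][100:340,100:460])
E
```

```text
clock: 2.55
ee_pos: [0.6216, 0.0033, 0.1353]
ee_rot: [0.118, 0.697, -0.119, 0.698]
force: [-0.2, 0.6, 1.9]
width: 0.004
[0.62161796 0.003319   0.1352601 ] [-0.18231032  0.55191113  1.90956671] ([0.036, -0.008, -0.025], [0.001, 0.001, 0.0])
[0.54893124 0.02915528 0.27689987] [0.80712063 0.57231036 0.08390428 0.11822525]
{'ctr': array([0., 0.]), 'rad': np.float64(0.0), 'n': 0, 'red': None, 'white': None, 'blue': None}
```

View pics/wrist3.png

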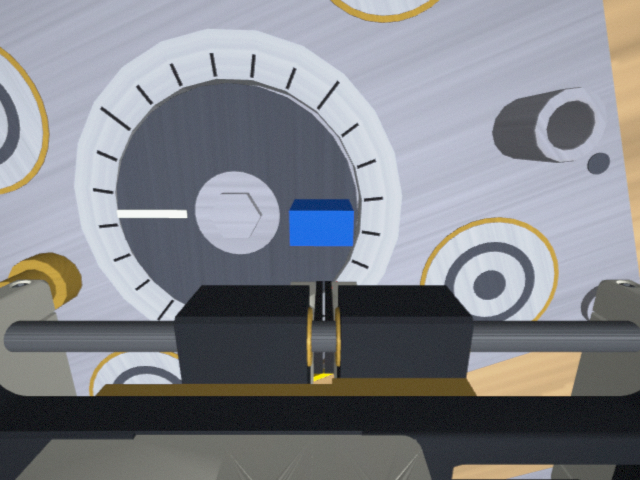

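View pics/scene3.png

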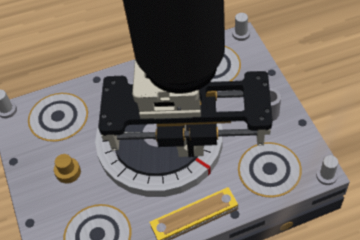

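```bash
cat >> h.py <<'E'
def plan(s,start,steps,tang=-.0175,z=.128):
    for l in steps: print(l,row(s,*pose(l,tang,z=z)))
E
python3 - <<'E'
from h import *
from workcell import r
s=r.get_state();print(s["ee_pos"],s["force"])
print(row(s,*pose(70.6,-.022)))
plan(s,0,[70.6,78,85,92,99,106,113,113])
E
```

```text
[0.62230749 0.00365001 0.13625855] [-0.58252679  0.93156723 -0.27376625]
([0.041, -0.011, -0.088], [0.001, 0.002, -0.001])
70.6 ([0.041, -0.011, -0.11], [0.001, 0.002, -0.001])
78 ([0.041, -0.001, -0.139], [-0.081, 0.002, -0.001])
85 ([0.041, 0.004, -0.168], [-0.159, 0.002, -0.001])
92 ([0.041, 0.006, -0.196], [-0.237, 0.002, -0.001])
99 ([0.041, 0.004, -0.225], [-0.314, 0.002, -0.0])
106 ([0.04, -0.001, -0.254], [-0.392, 0.002, -0.0])
113 ([0.04, -0.009, -0.281], [-0.47, 0.002, -0.0])
113 ([0.04, -0.009, -0.281], [-0.47, 0.002, -0.0])
```

```bash
python3 -m inch '[[[0.04,-0.01,-0.05],[0,0,0],0],[[0.04,-0.01,-0.11],[0,0,0],0],[[0.04,0,-0.14],[-0.08,0,0],0],[[0.04,0.004,-0.17],[-0.16,0,0],0],[[0.04,0.006,-0.195],[-0.235,0,0],0],[[0.04,0.004,-0.225],[-0.315,0,0],0],[[0.04,-0.001,-0.255],[-0.39,0,0],0],[[0.04,-0.009,-0.28],[-0.47,0,0],0]]'
python3 - <<'E'
from h import *
from workcell import r
s=r.get_state();print(s["ee_pos"],s["force"],s["joint_pos"])
c=r.capture("wrist"); cv2.imwrite(f"pics/wrist4.png",c["color"]);np.savez("w4.npz",**c)
px=proj(c,[*AX,.102]);print(px)
hsv=cv2.cvtColor(c["color"],cv2.COLOR_BGR2HSV); print(hsv[200:230:8,130:300:20,2])
E
```

```text
clock: 3.45
ee_pos: [0.5692, 0.0217, 0.1278]
ee_rot: [-0.143, 0.69, 0.143, 0.695]
force: [3.6, 2.6, -2.3]
width: -0.0
[0.56919267 0.02170394 0.12779662] [ 3.56387091  2.63424777 -2.30846339] [ 3.81803850e-01  2.86609226e-01 -3.81225615e-01  4.86512497e-04
 -8.96975937e-01 -1.54596048e+00]
[237.4148215  256.12915215]
[[ 98 103 105 103 101 100 102  96  98]
 [ 97 103 101 103 102 100 104  97 101]
 [101 100  99 104 102 183 106  97 100]
 [101 100 100 103 133 206 204  97 100]]
```

View pics/wrist4.png

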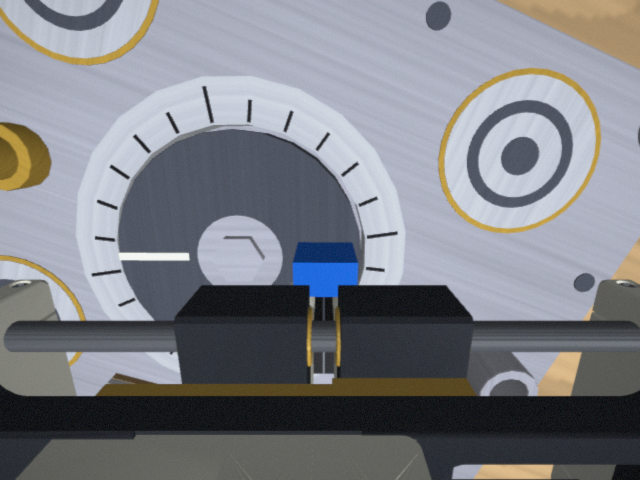

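```bash
cat >> h.py <<'E'
def angs(c,ctr=AX,f=""):
    hsv=cv2.cvtColor(c["color"],cv2.COLOR_BGR2HSV);o={}
    for nm,M,z,r0,r1 in(("red",cv2.inRange(hsv,(0,110,60),(9,255,255))|cv2.inRange(hsv,(172,110,60),(180,255,255)),.098,.060,.09),("white",cv2.inRange(hsv,(0,0,165),(180,60,255)),.102,.022,.059),("blue",cv2.inRange(hsv,(100,120,170),(130,255,255)),.132,.02,.065)):
        v,u=np.nonzero(M);P=np.array([ray(c,x,z)[:2] for x in zip(u,v)]).reshape(-1,2);q=np.linalg.norm(P-ctr,axis=1);P=P[(q>r0)&(q<r1)]
        if len(P)<4:continue
        mu,dd=line(P);dd=dd*np.sign(dd@(mu-ctr));o[nm]=(len(P),float(ang(dd).round(2)),float(ang(mu-ctr).round(2)),float(np.linalg.norm(mu-ctr).round(4)))
    return o
E
python3 - <<'E'
from h import *
from workcell import r
c=dict(np.load("w4.npz"));print(angs(c))
s=r.get_state();print(s["ee_pos"],s["force"])
plan(s,0,[120,127,134,141,148,155,162,169,176])
E
```

```text
{'white': (653, -67.16, -66.56, 0.0274), 'blue': (1763, 114.55, 114.62, 0.0454)}
[0.56816165 0.02151824 0.12779874] [1.66511741 1.68359907 0.78979905]
120 ([-0.001, 0.004, -0.027], [-0.07, 0.003, 0.0])
127 ([-0.001, 0.01, -0.056], [-0.147, 0.003, 0.001])
134 ([-0.001, 0.012, -0.084], [-0.225, 0.003, 0.001])
141 ([-0.002, 0.011, -0.113], [-0.303, 0.003, 0.001])
148 ([-0.002, 0.007, -0.142], [-0.381, 0.003, 0.001])
155 ([-0.002, -0.001, -0.17], [-0.458, 0.003, 0.001])
162 ([-0.002, -0.012, -0.196], [-0.536, 0.003, 0.002])
169 ([-0.002, -0.027, -0.221], [-0.614, 0.003, 0.002])
176 ([-0.002, -0.044, -0.244], [-0.692, 0.003, 0.002])
```

```bash
sed -i 's/.102,.022,.059/.102,.030,.0595/' h.py
python3 -m inch '[[[0,0.004,-0.027],[-0.07,0,0],0],[[0,0.01,-0.056],[-0.147,0,0],0],[[0,0.012,-0.084],[-0.225,0,0],0],[[0,0.011,-0.113],[-0.3,0,0],0],[[0,0.007,-0.142],[-0.38,0,0],0],[[0,-0.001,-0.17],[-0.458,0,0],0],[[0,-0.012,-0.196],[-0.536,0,0],0],[[0,-0.027,-0.221],[-0.614,0,0],0]]'
python3 - <<'E'
from h import *
from workcell import r
c=dict(np.load("w4.npz"));print(angs(c))
c=r.capture("wrist"); cv2.imwrite(f"pics/wrist5.png",c["color"]);np.savez("w5.npz",**c)
print(angs(c))
s=r.get_state();print(s["ee_pos"],s["force"],s["joint_pos"])
plan(s,0,[176,183,190,195,198,201,204])
E
```

```text
clock: 4.3
ee_pos: [0.53, -0.0001, 0.1277]
ee_rot: [-0.447, 0.546, 0.447, 0.55]
force: [0.1, 8.0, 4.5]
width: 0.005
{'white': (447, -78.76, -65.86, 0.0429), 'blue': (1763, 114.55, 114.62, 0.0454)}
{'red': (18, -14.93, 33.31, 0.0863), 'white': (433, -9.06, -6.97, 0.0448), 'blue': (1796, 171.75, 170.97, 0.0449)}
[ 0.52944399 -0.00089361  0.12763116] [2.01478406 3.05805703 1.72614163] [ 3.68659642e-01  2.27053558e-01 -4.66025782e-01 -6.25360496e-04
 -8.73391078e-01 -5.62444776e-01]
176 ([-0.002, 0.007, -0.029], [-0.079, 0.002, 0.002])
183 ([-0.002, 0.012, -0.057], [-0.157, 0.001, 0.002])
190 ([-0.002, 0.014, -0.086], [-0.235, 0.001, 0.002])
195 ([-0.002, 0.014, -0.107], [-0.29, 0.001, 0.003])
198 ([-0.002, 0.012, -0.119], [-0.324, 0.001, 0.003])
201 ([-0.002, 0.01, -0.131], [-0.357, 0.001, 0.003])
204 ([-0.002, 0.008, -0.143], [-0.39, 0.001, 0.003])
```

View pics/wrist5.png

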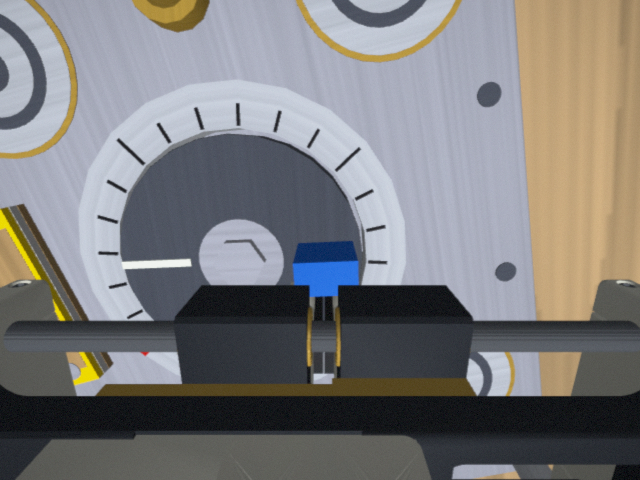

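```bash
python3 -m inch '[[[0,0.007,-0.029],[-0.08,0,0],0],[[0,0.012,-0.057],[-0.157,0,0],0],[[0,0.014,-0.086],[-0.235,0,0],0],[[0,0.014,-0.107],[-0.29,0,0],0],[[0,0.012,-0.119],[-0.324,0,0],0],[[0,0.01,-0.131],[-0.357,0,0],0],[[0,0.01,-0.131],[-0.357,0,0],0]]'
python3 - <<'E'
from h import *
from workcell import r
for n in("wrist","top","scene"):
    c=r.capture(n); cv2.imwrite(f"pics/{n}6.png",c["color"]);np.savez(n+"6.npz",**c)
    print(n,angs(c))
s=r.get_state();print(s["ee_pos"],s["force"],s["joint_pos"])
plan(s,0,[204,207,210])
E
```

```text
clock: 5.05
ee_pos: [0.5223, -0.0265, 0.1271]
ee_rot: [0.581, -0.403, -0.58, -0.405]
force: [0.2, 3.2, 2.2]
width: 0.009
wrist {'red': (323, 31.38, 32.87, 0.0767), 'white': (427, 26.76, 29.28, 0.0447), 'blue': (1875, -155.2, -153.84, 0.0445)}
top {'red': (41, 30.74, 31.54, 0.0756), 'white': (23, -62.29, -41.38, 0.0405)}
scene {'red': (60, 25.43, 32.2, 0.0766), 'white': (51, 26.74, 28.42, 0.0451)}
[ 0.52183346 -0.02663009  0.12633651] [-0.43397929  3.35944829  2.58811987] [ 3.24890058e-01  2.19391407e-01 -4.80461245e-01  3.11583296e-05
 -8.69626847e-01  2.80824445e-02]
204 ([-0.008, 0.001, -0.011], [-0.042, -0.0, 0.001])
207 ([-0.008, 0.004, -0.023], [-0.075, -0.0, 0.001])
210 ([-0.008, 0.007, -0.035], [-0.109, -0.0, 0.001])
```

View pics/wrist6.png

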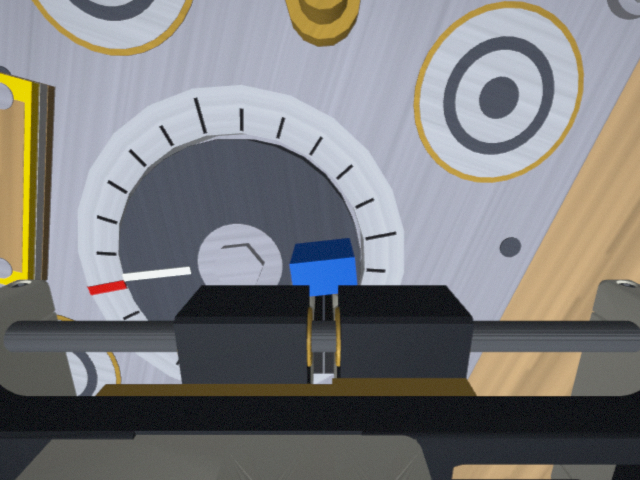

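View pics/scene6.png

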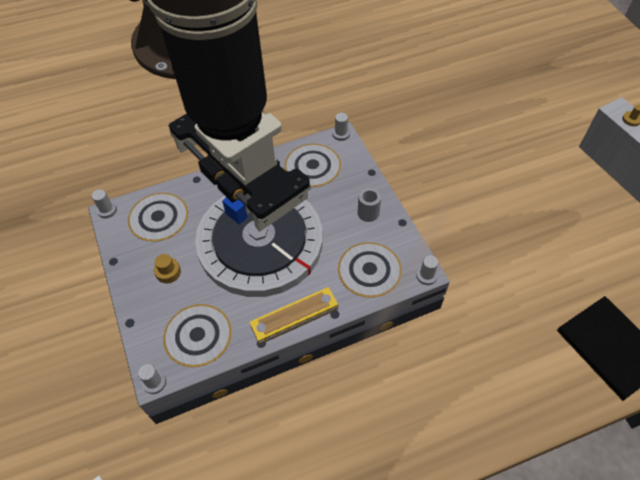

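```bash
cat >> h.py <<'E'
def fine(c,g=AX,thr=125,wv=185):
    # centre from collar rim; white and red line angles about it
    hsv=cv2.cvtColor(c["color"],cv2.COLOR_BGR2HSV)
    m=cv2.inRange(hsv,(0,0,0),(180,255,thr))
    W=[];H,Wd=m.shape
    for a in np.arange(0,2*np.pi,np.radians(2)):   # inside-out radial: first dark->bright crossing beyond r=.055
        rr=np.arange(.055,.071,.00025);vals=[]
        for q in rr:
            u,v=proj(c,[g[0]+q*np.cos(a),g[1]+q*np.sin(a),.102])
            vals.append(cv2.getRectSubPix(hsv[:,:,2],(1,1),(float(u),float(v)))[0,0] if 0<u<Wd-1 and 0<v<H-1 else 0)
        vals=np.array(vals,float)
        i=np.nonzero(vals>thr)[0]
        if vals[0]<thr and vals[0]>60 and len(i): W.append(g+rr[i[0]]*np.array([np.cos(a),np.sin(a)]))
    W=np.array(W)
    from scipy.optimize import least_squares
    f=least_squares(lambda p:np.linalg.norm(W-p[:2],axis=1)-p[2],[*g,.063],loss="soft_l1",f_scale=.0005).x
    ctr=f[:2];o=dict(ctr=ctr.round(4).tolist(),rad=round(f[2],4),n=len(W))
    for nm,M,z in(("red",cv2.inRange(hsv,(0,110,60),(9,255,255))|cv2.inRange(hsv,(172,110,60),(180,255,255)),.098),("white",cv2.inRange(hsv,(0,0,wv),(180,50,255)),.102)):
        n,L,st,ce=cv2.connectedComponentsWithStats(M);best=None
        for k in range(1,n):
            if st[k,4]<12:continue
            p=ray(c,ce[k],z)[:2];d=np.linalg.norm(p-ctr)
            lo,hi=(.070,.082) if nm=="red" else (.036,.052)
            if lo<d<hi and (best is None or st[k,4]>st[best,4]):best=k
        if best is None:continue
        v,u=np.nonzero(L==best);P=np.array([ray(c,x,z)[:2] for x in zip(u,v)])
        mu,dd=line(P);dd=dd*np.sign(dd@(mu-ctr));e=(P-mu)@dd
        o[nm]=dict(n=len(P),dir=round(float(ang(dd)),2),ctr=round(float(ang(mu-ctr)),2),ends=[(round(float(np.linalg.norm(mu+dd*t-ctr)),4),round(float(ang(mu+dd*t-ctr)),2)) for t in(e.min(),e.max())])
    return o
E
python3 - <<'E'
from h import *
print(fine(dict(np.load("wrist6.npz"))))
print(fine(dict(np.load("scene6.npz")),thr=85,wv=130))
print(fine(dict(np.load("top6.npz")),thr=85,wv=130))
print(fine(dict(np.load("top1.npz")),thr=85,wv=130))
E
```

```text
{'ctr': [0.5693, -0.0264], 'rad': np.float64(0.063), 'n': 110, 'red': {'n': 323, 'dir': 31.38, 'ctr': 32.43, 'ends': [(0.0662, 32.6), (0.0874, 32.31)]}}
{'ctr': [0.5715, -0.027], 'rad': np.float64(0.0638), 'n': 111, 'red': {'n': 64, 'dir': 22.5, 'ctr': 32.79, 'ends': [(0.0621, 35.15), (0.0904, 31.14)]}, 'white': {'n': 32908, 'dir': -90.07, 'ctr': -27.13, 'ends': [(0.2095, 79.93), (0.2125, -80.21)]}}
{'ctr': [0.5727, -0.0257], 'rad': np.float64(0.0609), 'n': 16, 'red': {'n': 41, 'dir': 30.74, 'ctr': 32.02, 'ends': [(0.0624, 32.23), (0.0834, 31.85)]}}
{'ctr': [0.5697, -0.0268], 'rad': np.float64(0.063), 'n': 1, 'red': {'n': 42, 'dir': 30.46, 'ctr': 31.55, 'ends': [(0.065, 31.73), (0.0865, 31.41)]}, 'white': {'n': 56, 'dir': -109.7, 'ctr': -110.4, 'ends': [(0.0268, -110.86), (0.062, -110.2)]}}
```

```bash
python3 - <<'E'
s=open('h.py').read()
s=s.replace("        n,L,st,ce=cv2.connectedComponentsWithStats(M);best=None","""        if nm=="white":
            K=np.zeros_like(M);cv2.fillPoly(K,[np.array([proj(c,[ctr[0]+.061*np.cos(a),ctr[1]+.061*np.sin(a),.102]) for a in np.arange(0,6.28,.05)]).astype(np.int32)],255);M=M&K
            K[:]=0;cv2.fillPoly(K,[np.array([proj(c,[ctr[0]+.014*np.cos(a),ctr[1]+.014*np.sin(a),.108]) for a in np.arange(0,6.28,.05)]).astype(np.int32)],255);M=M&~K
        n,L,st,ce=cv2.connectedComponentsWithStats(M);best=None""")
open('h.py','w').write(s)
E
python3 - <<'E'
from h import *
print(fine(dict(np.load("wrist6.npz"))))
print(fine(dict(np.load("scene6.npz")),thr=85,wv=130))
from workcell import r
s=r.get_state();plan(s,0,[201,202,203,204,205])
E
```

```text
{'ctr': [0.5693, -0.0264], 'rad': np.float64(0.063), 'n': 110, 'red': {'n': 323, 'dir': 31.38, 'ctr': 32.43, 'ends': [(0.0662, 32.6), (0.0874, 32.31)]}, 'white': {'n': 463, 'dir': 26.8, 'ctr': 28.53, 'ends': [(0.0272, 29.61), (0.0614, 28.04)]}}
{'ctr': [0.5715, -0.027], 'rad': np.float64(0.0638), 'n': 111, 'red': {'n': 64, 'dir': 22.5, 'ctr': 32.79, 'ends': [(0.0621, 35.15), (0.0904, 31.14)]}, 'white': {'n': 88, 'dir': 26.76, 'ctr': 29.94, 'ends': [(0.023, 32.55), (0.0594, 29.0)]}}
201 ([-0.008, -0.003, 0.001], [-0.009, -0.0, 0.001])
202 ([-0.008, -0.002, -0.003], [-0.02, -0.0, 0.001])
203 ([-0.008, -0.0, -0.007], [-0.031, -0.0, 0.001])
204 ([-0.008, 0.001, -0.011], [-0.042, -0.0, 0.001])
205 ([-0.008, 0.002, -0.015], [-0.053, -0.0, 0.001])
```

```bash
python3 -m inch '[[[-0.005,0.002,-0.007],[-0.02,0,0],0],[[-0.005,0.004,-0.014],[-0.04,0,0],0],[[-0.005,0.004,-0.014],[-0.04,0,0],0],[[-0.005,0.004,-0.014],[-0.04,0,0],0]]'
python3 - <<'E'
from h import *
from workcell import r
for n in("wrist",):
    c=r.capture(n); cv2.imwrite(f"pics/{n}7.png",c["color"]);np.savez(n+"7.npz",**c)
    print(n,fine(c))
print(r.get_state()["force"])
E
```

```text
clock: 5.6
ee_pos: [0.5217, -0.0297, 0.1266]
ee_rot: [-0.593, 0.386, 0.593, 0.386]
force: [1.0, 3.6, -0.2]
width: 0.004
wrist {'ctr': [0.5695, -0.0265], 'rad': np.float64(0.0629), 'n': 114, 'red': {'n': 334, 'dir': 31.51, 'ctr': 32.58, 'ends': [(0.0667, 32.75), (0.0874, 32.45)]}, 'white': {'n': 468, 'dir': 30.33, 'ctr': 32.3, 'ends': [(0.0272, 33.53), (0.0613, 31.75)]}}
[-0.35535335  3.768206    0.36557259]
```

```bash
python3 -m inch '[[[0,0.001,-0.005],[-0.013,0,0],0],[[0,0.001,-0.005],[-0.013,0,0],0],[[0,0.001,-0.005],[-0.013,0,0],0]]'
python3 - <<'E'
from h import *
from workcell import r
for n in("wrist",):
    c=r.capture(n); cv2.imwrite(f"pics/{n}8.png",c["color"]);np.savez(n+"8.npz",**c)
    print(n,fine(c))
print(r.get_state()["force"])
E
```

```text
clock: 5.95
ee_pos: [0.5219, -0.0309, 0.1266]
ee_rot: [-0.597, 0.379, 0.597, 0.379]
force: [-0.2, 3.8, 1.7]
width: 0.005
wrist {'ctr': [0.5694, -0.0264], 'rad': np.float64(0.063), 'n': 112, 'red': {'n': 342, 'dir': 31.3, 'ctr': 32.54, 'ends': [(0.0661, 32.74), (0.0874, 32.39)]}, 'white': {'n': 473, 'dir': 31.93, 'ctr': 33.9, 'ends': [(0.0272, 35.12), (0.0615, 33.34)]}}
[-1.59845275  3.09439649  1.11947118]
```

View pics/wrist8.png

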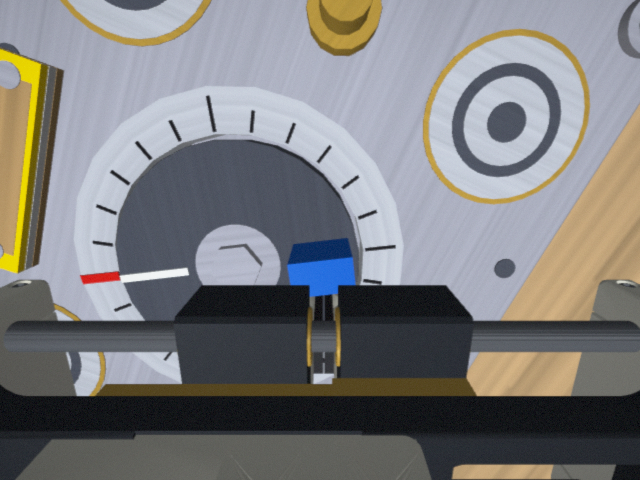

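The index and red line now look collinear in the wrist view, from (188,271) to (82,280). I'll back the fingers off the lug and lift, then check from all cameras.

```bash
python3 -m inch '[[[0,0,0.06],[0,0,0],0],[[0,0,0.06],[0,0,0],0],[[-0.2,0,0.08],[0,0,0],0],[[-0.45,0,0.08],[0,0,0],0],[[-0.6,0,0.08],[0,0,0],0],[[-0.6,0,0.08],[0,0,0],0],[[-0.6,0,0.08],[0,0,0],0]]'
python3 - <<'E'
from h import *
from workcell import r
for n,k in(("wrist",{}),("scene",dict(thr=85,wv=130)),("top",dict(thr=85,wv=130))):
    c=r.capture(n); cv2.imwrite(f"pics/{n}9.png",c["color"]);np.savez(n+"9.npz",**c)
    try:print(n,fine(c,**k))
    except Exception as e:print(n,e)
print(r.get_state()["force"])
E
```

```text
clock: 6.7
ee_pos: [0.515, -0.0163, 0.2471]
ee_rot: [0.597, -0.379, -0.597, -0.38]
force: [0.2, 0.8, -1.0]
width: 0.002
wrist {'ctr': [0.5691, -0.0253], 'rad': np.float64(0.0635), 'n': 167, 'red': {'n': 132, 'dir': 31.39, 'ctr': 31.52, 'ends': [(0.0656, 31.54), (0.0868, 31.5)]}, 'white': {'n': 186, 'dir': 32.19, 'ctr': 32.05, 'ends': [(0.0267, 31.96), (0.0615, 32.09)]}}
scene {'ctr': [0.5711, -0.0272], 'rad': np.float64(0.0642), 'n': 31, 'red': {'n': 64, 'dir': 22.5, 'ctr': 32.71, 'ends': [(0.0626, 35.03), (0.0909, 31.08)]}, 'white': {'n': 78, 'dir': 32.15, 'ctr': 35.33, 'ends': [(0.0237, 37.82), (0.0602, 34.38)]}}
top {'ctr': [0.5674, -0.032], 'rad': np.float64(0.0617), 'n': 22}
[0.72834556 0.38159114 0.67158358]
```

View pics/wrist9.png

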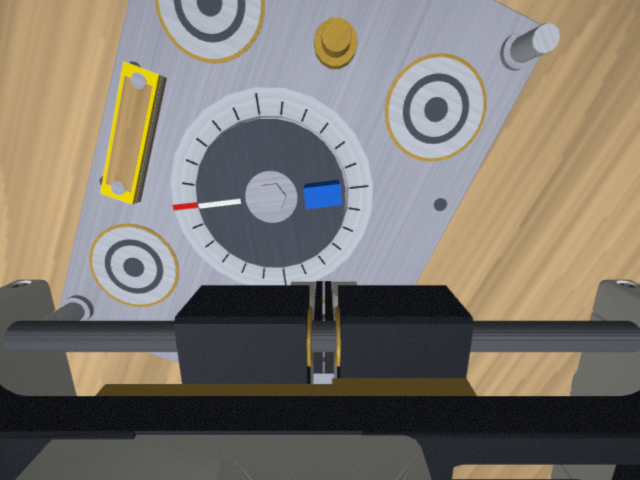

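View pics/scene9.png

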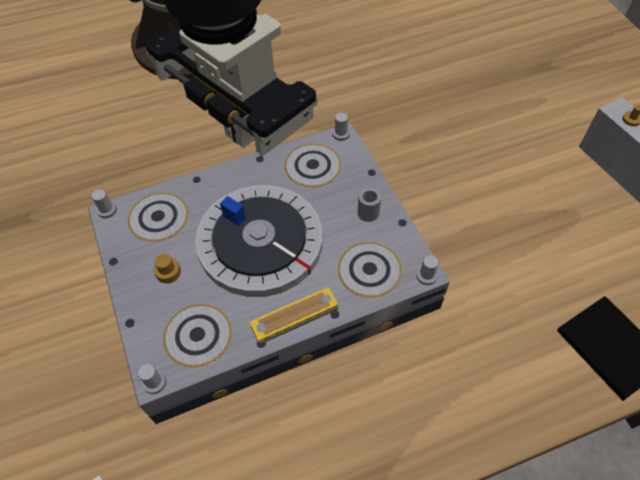

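Everything is clear of the hand and the gap is about 0.5°. I'll move the hand out of the top camera's view for one last independent check.

Run:
```python
from h import *
from workcell import r
s=r.get_state();print(row(s,[.42,-.2,.26],np.radians(205)))
```

```text
([-0.072, 0.817, -0.63], [0.002, 0.0, -0.002])
```

```bash
python3 -m inch '[[[-0.07,0.8,-0.6],[0,0,0],0],[[-0.07,0.8,-0.6],[0,0,0],0],[[-0.07,0.8,-0.6],[0,0,0],0],[[-0.07,0.8,-0.6],[0,0,0],0],[[-0.07,0.8,-0.6],[0,0,0],0],[[-0.07,0.8,-0.6],[0,0,0],0],[[-0.07,0.8,-0.6],[0,0,0],0]]'
python3 - <<'E'
from h import *
from workcell import r
for n,k in(("scene",dict(thr=85,wv=130)),("top",dict(thr=85,wv=130))):
    c=r.capture(n); cv2.imwrite(f"pics/{n}10.png",c["color"])
    try:print(n,fine(c,**k))
    except Exception as e:print(n,e)
    d=cv2.absdiff(c["color"],np.load(n+"1.npz")["color"])
    for nm,p,z in(("bush",[.578,.129],.12),("plug",[.571,-.151],.112),("rule",[.695,-.022],.095)):
        u,v=proj(c,[*p,z]).astype(int);print(nm,d[v-10:v+10,u-10:u+10].mean().round(2))
E
```

```text
clock: 7.55
ee_pos: [0.4213, -0.1927, 0.2598]
ee_rot: [-0.596, 0.379, 0.597, 0.379]
force: [-0.0, -0.8, 0.2]
width: 0.004
scene {'ctr': [0.5677, -0.0167], 'rad': np.float64(0.0629), 'n': 3, 'red': {'n': 65, 'dir': 22.7, 'ctr': 24.55, 'ends': [(0.0602, 24.97), (0.089, 24.24)]}, 'white': {'n': 75, 'dir': 31.84, 'ctr': 20.44, 'ends': [(0.0234, 11.61), (0.0579, 23.82)]}}
bush 0.89
plug 0.93
rule 0.83
top {'ctr': [0.5695, -0.0269], 'rad': np.float64(0.0633), 'n': 1, 'red': {'n': 42, 'dir': 30.46, 'ctr': 31.53, 'ends': [(0.0652, 31.7), (0.0868, 31.39)]}, 'white': {'n': 54, 'dir': 32.47, 'ctr': 31.96, 'ends': [(0.0266, 31.62), (0.0617, 32.1)]}}
bush 3.39
plug 3.27
rule 3.53
```

View pics/top10.png

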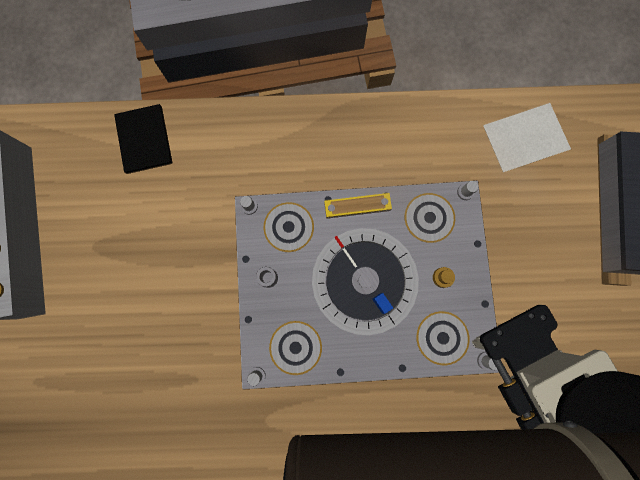

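The top view shows the index (356,266) running into the red line (339,242). The bush, plug and rule are at their original pixels, and the hand is clear. I'm handing the job in.

```bash
python3 -c "
from workcell import r
print(r.get_state()['joint_velocities'].round(4)); r.close_job()"
```

```text
[0.0057 0.0005 0.0025 0.0007 0.0005 0.0027]
the job is handed in; nothing more can be done
```

I turned the collar about 142° anticlockwise by pushing one side of the blue lug with the closed fingertips. Then I backed the hand off, lifted it and moved it clear before handing the job in at about 7.7 s.

- **Alignment:** the index ends about 0.5° past the red line. The top view puts the index at 32.0° and the red line at 31.5°, and the raised wrist view puts them at 32.1° and 31.5°. That is roughly 0.6 mm at the rim.
- **Loose items:** the bush, plug and rule are at the same pixels as at the start. The wrist force stayed around 10 N or less in the readings I saw.
- **Checks that failed or disagreed:**
  - The fitted line directions in the top view differ by 2.0° (32.5° against 30.5°), but they come from only about 50 pixels each.
  - The scene camera's rim and line fits were not usable. Its red-line direction came out at about 22.5°, and its last rim fit had only 3 points.
  - The top camera's final rim fit also failed, with 1 point, so its angles use the axis measured at the start.

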